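Switch off the mixer, free the sagging guard bolt and hold the gate ajar

ROBOT

A 6-joint arm with a two-finger parallel gripper is mounted at the origin on a cart in front of the work surface, level with it; the furniture and walls round the work are solid. World frame = base frame: x ahead of the robot, y to its left, z up, the work surface at z = 0. Lengths are in m, angles in rad, forces in N, time in s.
With the tool pointing down it reaches from about 0.375 to 0.9 m from the base axis. Payload 3.1 kg.
Tool frame: the origin (TCP) lies between the finger pads; the fingertips stand manip.nose_length ahead of it and the grasp point (between the pads) lies 5 mm behind it (manip.nose_length is the distance from the TCP to the fingertips, in m); z points along the fingers, y is the line along which they close (so a half turn about z gives the same grasp; the last joint's range is limited). The gripper opens to 85 mm and grips with 20 to 120 N. Pads are 22 mm wide; open, the fingers measure 114 mm over their backs; the gripper's body (76 mm by 85 mm) begins 54 mm behind the grasp point. The pads swing forward as they close: fully open they stand 13 mm farther back than shut.
Start: joints at [-1.3, 0.527, 1.433, -0, 1.181, -0.178], TCP at [0.272, -0.563, 0.245] pointing down, gripper open.
Joint ranges: [-3.08, 3.08], [-0.75, 2.2], [0.22, 2.44], [-1.43, 4.57], [0, 2.65], [-2.85, 2.85]. Speed limits (rad/s): [2.79, 2.79, 3.14, 3.14, 3.14, 3.14].

INTERFACE

Orientations are given as a unit quaternion [x, y, z, w].
In Python, from station import monitor, eyes, job, manip gives the robot as it stands.
- The arm moves only by the shell command python3 -m pendant 'ROWS' [FORCE]. ROWS is JSON, a list that holds one entry, the list of rows, each a list of 7 numbers: the shift along the tool's x, y, z as a fraction of full scale, then the turn, a rotation vector about the tool's x, y, z as a fraction of full scale, then the opening, from 0 (shut) to 1 (fully open). A call has 1 to 20 rows; each row shifts and turns the commanded pose from where the row before left it, along the tool's axes as they then stand; what a row does not reach is not made up. Full scale, the value 1, is 800 mm for a shift and 0.12 rad for a turn. A row lasts 1/10 s, in which the tool goes at most 50 mm and 8.59 degrees, less where a joint would pass 70% of its speed; a pose out of reach is approached as far as the arm can. A call with a number of a shift or a turn outside -1 to 1 is refused whole. A call with a gripper value outside its range is refused whole. The fingers move at their own pace and stop on an object; FORCE is the grip in N (left out, the last holds). Time passes only in rows, so rows that do not move let the fingers close. It gives the time, the measured TCP pose, the force, the opening and the grip force at its end, in the units of the state.
- monitor.sense(): the state, without advancing time (a new reading comes with each control period).
- eyes.snapshot(name): name is "scene" or "side" or "wrist"; returns a dict with "pixels" (420x560x3 uint8, red, green, blue), "depth" (420x560 float32, m along the optical axis (not along the pixel's ray), 0 where there is no reading), "intrinsics" (3x3 intrinsics, pixels), "eye" and "attitude" of the camera in the world. Camera axes: x right, y down, z forward; pixel columns grow to the right and rows downward; lengths in m; the calibration is good to about 2 mm. A picture is of the moment at which its call begins.
- job.sign_off(): hands the job in; it is judged then, once.
The state is a dict: "t": time; "q": joint angles; "qd": joint speeds; "tau": joint torques, N m; "tcp_pos": TCP position; "tool_rot": TCP orientation; "force": force on the tool from outside, world axes, zero at the start; "ft_torque": the same for the moment, N m; "finger_gap": opening from 0.0 (shut) to 1.0 (fully open); "gripper_force": force on a finger pad.
Only numpy, scipy, OpenCV 4.12 (cv2) and the standard library are available. Lean on these libraries where they do the work, as an engineer would, in place of code of your own. Each camera call takes 0.05 s, during which the arm holds its last target. There are 200 camera calls.

TASK

Switch the bench mixer off by turning the knob on its control box anticlockwise to its end stop. Then open the splash guard: the red-handled bolt on its gate has sagged behind the keeper's bent-up lip, so keep it lifted over the lip while you draw it back, and swing the self-closing gate towards the robot to about 30 degrees. Finish still holding the gate there, with the bolt drawn back, the mixer off, and the jar on the mixer and the other things around left undisturbed.

Things in the scene. Friction and masses are not known exactly. Their poses are not given: they have to be found in the camera images.
- control: White control box of the mixer, fixed, 105 (x) x 115 (y) x 50 mm high, with the knob on its top. Origin at the centre of its underside, z up; its blue front strip faces its own -x.
- knob_grip (a point): On the knob's upright axis at the height to grip, 87 mm above the worktop. The knob is a black disc 44 mm wide with a bar across it, 42 mm long, 14 mm thick, its top 94 mm and its foot 62 mm above the worktop, with a white pointer line. The point turns with the knob: x along the bar, pointer at the -x end.
- knob (a joint): Turn of the knob, rad, 0 to 2.4, growing clockwise seen from above. 0 is the anticlockwise end stop (off): there the bar lies along the control box's x axis with the white pointer to the box's -x, at the red tick. Starts between 0.7 and 1.4, stays where it is left, turns with about 0.04 N m.
- guard: Splash guard, fixed: grey base 200 (x) x 290 (y) x 10 mm, clear panels on three sides, a white mixer inside, a blue-framed gate (12 mm thick, top 118 mm above the worktop) at its front, -x. Origin at the centre of the underside, z up. Gate hung at +y; at -y a fixed jamb carries the keeper. Nothing on it is higher than 130 mm but the bolt's red handle.
- gate_hinge (a point): Point on the gate's upright hinge axis, 120 mm above the worktop; in the guard's frame at x = -88, y = +125 mm. Fixed to the guard, axes as the guard's.
- gate_swing (a joint): Opening of the gate, rad, 0 shut to 1.3; grows as its free (-y) edge swings out to the guard's -x (clockwise from above). The leaf reaches 212 mm from the hinge. A spring shuts it (0.15 N m at 0, 0.3 N m at 0.5 rad), so it must be held open. With the bolt's nose in the keeper it opens only about 0.02.
- gate_leaf: The gate leaf with its straps and the bolt that it carries. Origin on the hinge axis 67 mm above the worktop; turns with the gate, axes as the guard's when shut.
- bolt_draw (a joint): How far the bolt is drawn back, m, 0 to 0.041 (stop), along the gate from its free edge towards the hinge (the leaf's +y). Starts at 0 to 0.004, stays where it is left (about 1 N friction). Unlifted it catches on the lip at about 0.006; beyond 0.028 the nose is clear of the keeper and the gate can swing.
- bolt_lift (a joint): How far the bolt is lifted in its worn straps, m, 0 (sagged) to 0.018 (hard stop). It must be lifted more than 0.008 for the nose to pass over the lip; 0.012 is comfortable. It drops by its own weight (about 2 N) when not held. Lifting alone does not free the gate.
- bolt_grip (a point): Grip point on the bolt's upright red handle, a bar 14 mm thick (across the gate, x) x 18 mm wide (along the gate, y); at the start 162 mm above the worktop, 23 mm below the handle's top and 36 mm above the straps. Moves with the bolt, axes as the gate leaf's. Starts at x = -110, y = -35 mm (plus the draw) in the guard's frame.
- bolt_nose (a point): Tip of the bolt's steel nose, a head 26 mm in diameter and 16 mm long on a 10 mm rod, 100 mm above the worktop while sagged. It lies in the keeper behind the lip; y axis along the bolt, +y towards the hinge. It is 85 mm from the handle's middle along the bolt.
- keeper_lip (a point): Top middle of the keeper's bent-up brass lip, 94.5 mm above the worktop, 4 mm thick along the bolt. The steel keeper behind it is a U strap 40 mm long with its front wall up to 126 mm above the worktop. Fixed to the guard.
- jar: White screw-lid jar, 62 mm across, 60 mm tall, loose on the mixer's black platform 48 mm above the worktop. Origin at the centre of its underside.
- beaker: Frosted empty plastic beaker, 94 mm across, 105 mm tall, loose. Origin at the centre of its underside.
- timer2: White bench timer, 38 x 66 x 62 mm tall, loose. Origin at the centre of its underside.
- tipbox: Small blue pipette tip box, 78 x 100 x 42 mm tall, loose. Origin at the centre of its underside.

How it is judged:
On the way, in this order (a step that is already met when the one before it is completed fails the run):
1. the knob is turned anticlockwise to its end stop while the gate is still bolted (value of joint knob below 0.06 rad and value of joint bolt_draw below 0.012 m), for 0.2 s.
2. the bolt is lifted over the lip as it is drawn (value of joint bolt_lift above 0.006 m and value of joint bolt_draw above 0.01 m and value of joint knob below 0.08 rad), for 0.02 s.
3. the bolt is drawn back clear of the keeper (value of joint bolt_draw above 0.03 m), for 0.1 s.
At the end, for the whole second after the job is handed in: Fingers bear on the gate or its bolt with over 0.5 N; the gate is still at 0.35 to 0.70 rad (20 to 40 degrees); bolt drawn over 28 mm; knob within 0.08 rad of its anticlockwise stop; jar within 20 mm, beaker, timer and tip box within 30 mm of their starts, upright (value of joint knob below 0.08 rad and value of joint bolt_draw above 0.028 m and value of joint gate_swing between 0.35 and 0.7 rad and velocity of joint gate_swing between -0.05 and 0.05 rad/s and contact force between the fingers and gate_leaf above 0.5 N and distance of jar from where it was at the start of the episode below 0.02 m and distance of each of beaker, timer2, tipbox from where it was at the start of the episode below 0.03 m and angle between each of jar, beaker, timer2, tipbox's own z axis and vertical below 0.2 rad); the arm keeps its last pose, push and grip.
It fails at once if the white jar on the mixer is pushed away or tipped (distance of jar from where it was at the start of the episode above 0.02 m or angle between jar's own z axis and vertical above 0.3 rad).
It fails at once if the beaker is pushed away or tipped (distance of beaker from where it was at the start of the episode above 0.03 m or angle between beaker's own z axis and vertical above 0.3 rad).
It fails at once if the timer is pushed away or tipped (distance of timer2 from where it was at the start of the episode above 0.03 m or angle between timer2's own z axis and vertical above 0.3 rad).
It fails at once if the blue tip box is pushed away or tipped (distance of tipbox from where it was at the start of the episode above 0.03 m or angle between tipbox's own z axis and vertical above 0.3 rad).
It also fails if it takes over 45 s, if anything falls off the work surface, if the arm or the gripper's body presses on something with over 40 N, if the wrist force passes 120 N, or if a joint passes its speed limit or range.

## Working session

There is one attempt and no reset: what is moved stays moved. The work goes in short steps, Python scripts to look and compute and a shell command to move; the robot and the scene stay as the last step left them, time stands still between calls to the robot, and variables do not carry over. Pictures are saved under pics/ and viewed, at most 10 in all, crops included, and the job is handed in when it is done.

```bash
mkdir -p pics; cat > h.py <<'E'
import numpy as np,cv2
from scipy.spatial.transform import Rotation as R
from station import monitor,eyes,job,manip
def snap(n,f):
    s=eyes.snapshot(n); cv2.imwrite('pics/'+f+'.png',s['pixels'][:,:,::-1]); np.savez('pics/'+f+'.npz',**{k:np.array(v) for k,v in s.items()}); return s
def cloud(s):
    K=np.array(s['intrinsics']);d=np.array(s['depth']);v,u=np.mgrid[:d.shape[0],:d.shape[1]]
    P=np.stack([(u-K[0,2])/K[0,0]*d,(v-K[1,2])/K[1,1]*d,d],-1)
    a=np.array(s['attitude']); M=R.from_quat(a).as_matrix() if a.size==4 else a.reshape(3,3)
    W=P@M.T+np.array(s['eye']); W[d==0]=np.nan; return W
def st():
    s=monitor.sense(); print({k:np.round(s[k],4).tolist() for k in ('t','q','tcp_pos','tool_rot','force','finger_gap','gripper_force')})
E
python3 - <<'E'
from h import *
st(); print(manip.nose_length)
for n in('scene','side'):
    s=snap(n,n); print(s['eye'],s['attitude'])
E
```

```text
{'t': 0.0, 'q': [-1.2995, 0.5285, 1.4339, 0.0, 1.1814, -0.1785], 'tcp_pos': [0.2716, -0.5621, 0.2443], 'tool_rot': [0.9748, 0.223, -0.0, -0.0011], 'force': [0.4879, -0.7843, -0.8655], 'finger_gap': 0.9997, 'gripper_force': 0.0}
0.014
[-0.69894537 -0.68409421  0.85192599] [ 0.74111535 -0.42439476  0.25234048 -0.45493012]
[-0.19021067  1.17016449  1.13040227] [-0.25610055  0.85747942 -0.42779884  0.12700281]
```

View pics/scene.png

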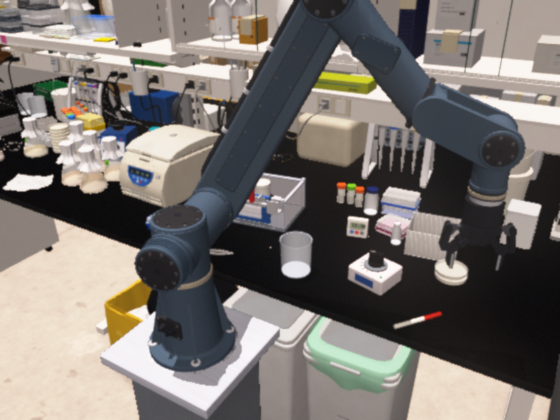

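View pics/side.png

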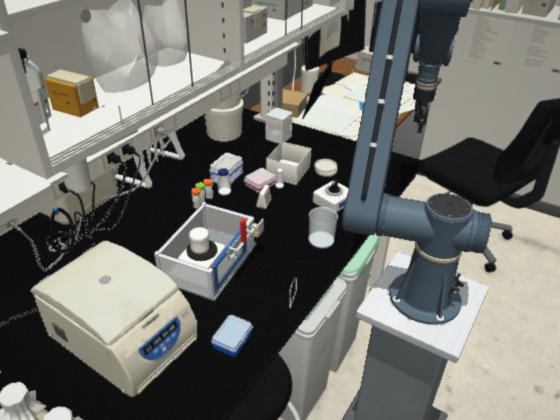

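The scene view shows the control box at (375,272) and the beaker at (296,255). The side view shows the guard at (207,250) with its red handle at (243,230), the box and knob at (331,192), the beaker at (322,228), the timer at (264,195) and the tip box at (232,335).

```bash
python3 - <<'E'
from h import *
s={n:np.load(f'pics/{n}.npz') for n in('scene','side')}
def rep(n,name,x0,x1,y0,y1,zl,zh,f=None):
    W=cloud(s[n])[y0:y1,x0:x1]; p=s[n]['pixels'][y0:y1,x0:x1].astype(int)
    m=(W[...,2]>zl)&(W[...,2]<zh)
    if f: m&=f(p[...,0],p[...,1],p[...,2])
    q=W[m]
    if len(q)<4: print(n,name,len(q));return
    r=cv2.minAreaRect(q[:,:2].astype(np.float32)*1000)
    print(n,name,len(q),'mean',q.mean(0).round(3),'med',np.median(q,0).round(3),'min',q.min(0).round(3),'max',q.max(0).round(3),'rect',np.round(r[0]),np.round(r[1]),round(r[2],1))
red=lambda r,g,b:(r>110)&(g<60)&(b<60)
blue=lambda r,g,b:(b>r+40)
rep('side','handle',225,260,210,260,.11,.25,red)
rep('side','gate',200,265,215,300,.02,.14,blue)
rep('side','jar',185,215,225,255,.08,.13)
rep('side','guardtop',150,260,200,300,.1,.128)
rep('side','boxtop',310,352,175,212,.044,.055)
rep('side','knob',310,352,170,212,.085,.1)
rep('scene','boxtop',345,405,240,292,.044,.055)
rep('scene','knob',345,405,240,292,.088,.1)
rep('scene','beaker',275,316,230,280,.02,.12)
rep('side','beaker',303,340,203,250,.02,.12)
rep('side','timer',254,273,180,211,.02,.08)
rep('side','tipbox',205,255,312,358,.03,.06)
im=[cv2.resize(s['side']['pixels'][170:300,150:350],(800,520),interpolation=cv2.INTER_CUBIC)]
cv2.imwrite('pics/c1.png',im[0][:,:,::-1])
E
```

```text
side handle 96 mean [0.53  0.187 0.15 ] med [0.529 0.188 0.151] min [0.523 0.178 0.11 ] max [0.538 0.195 0.187] rect [529. 186.] [14. 17.] 76.5
side gate 319 mean [0.541 0.257 0.082] med [0.541 0.266 0.114] min [0.524 0.142 0.022] max [0.618 0.338 0.129] rect [573. 245.] [ 70. 198.] 8.8
side jar 346 mean [0.672 0.234 0.102] med [0.667 0.234 0.105] min [0.638 0.183 0.08 ] max [0.736 0.264 0.115] rect [690. 227.] [ 63. 108.] 76.2
side guardtop 1593 mean [0.622 0.235 0.111] med [0.628 0.234 0.112] min [0.511 0.078 0.1  ] max [0.754 0.386 0.128] rect [621. 228.] [230. 292.] 8.1
side boxtop 300 mean [ 0.455 -0.267  0.051] med [ 0.45  -0.258  0.051] min [ 0.402 -0.355  0.044] max [ 0.516 -0.22   0.055] rect [ 455. -287.] [128. 111.] 79.2
side knob 91 mean [ 0.43  -0.185  0.094] med [ 0.429 -0.116  0.094] min [ 0.378 -0.306  0.085] max [ 0.463 -0.08   0.1  ] rect [ 421. -197.] [ 60. 229.] 8.4
scene boxtop 618 mean [ 0.438 -0.294  0.05 ] med [ 0.432 -0.305  0.05 ] min [ 0.389 -0.353  0.044] max [ 0.506 -0.223  0.055] rect [ 453. -288.] [116. 108.] 75.3
scene knob 58 mean [ 0.452 -0.289  0.092] med [ 0.452 -0.29   0.092] min [ 0.443 -0.309  0.088] max [ 0.464 -0.269  0.096] rect [ 454. -289.] [20. 40.] 1.6
scene beaker 1172 mean [ 0.378 -0.074  0.071] med [ 0.366 -0.075  0.074] min [ 0.337 -0.117  0.02 ] max [ 0.437 -0.02   0.109] rect [387. -68.] [100.  89.] 29.1
side beaker 991 mean [ 0.39  -0.077  0.068] med [ 0.389 -0.06   0.069] min [ 0.341 -0.254  0.02 ] max [ 0.472 -0.02   0.11 ] rect [ 413. -129.] [ 92. 233.] 22.1
side timer 284 mean [ 0.687 -0.162  0.04 ] med [ 0.67  -0.157  0.038] min [ 0.646 -0.261  0.02 ] max [ 0.753 -0.097  0.072] rect [ 699. -172.] [ 68. 166.] 28.1
side tipbox 844 mean [0.384 0.449 0.042] med [0.383 0.45  0.043] min [0.346 0.395 0.03 ] max [0.425 0.496 0.05 ] rect [386. 446.] [ 75. 100.] 4.1
```

View pics/c1.png

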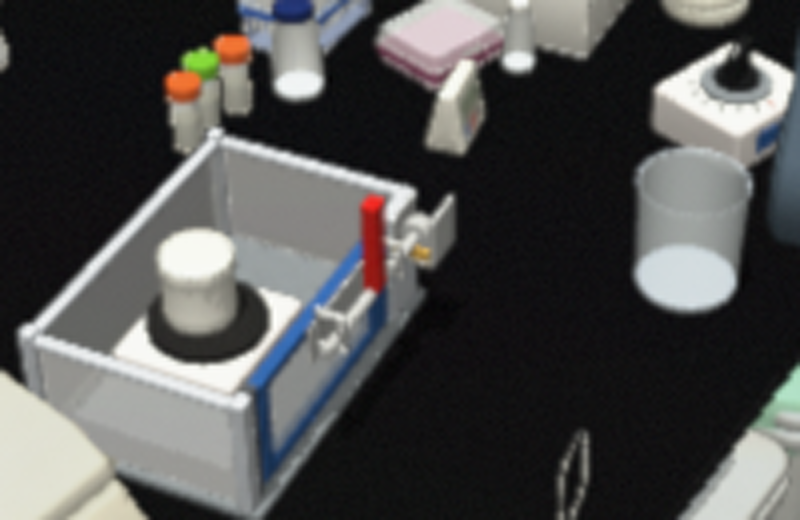

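The crop shows the red handle upright at crop (372,245), the keeper and brass lip right of it at (425,245), and the knob bar on the box at (740,65). I'll go above the knob, with the tool x axis roughly along the bar.

```bash
python3 -m pendant '[[[0.0504,-0.03,0,0,0,0,1],[0.0504,-0.03,0,0,0,0,1],[0.0504,-0.03,0,0,0,0,1],[0.0504,-0.03,0,0,0,0,1],[0.0504,-0.03,0,0,0,0,1],[0.0504,-0.03,0,0,0,0,1],[0.0504,-0.03,0,0,0,0,1],[0,0,0,0,0,-1,0.7],[0,0,0,0,0,-1,0.7],[0,0,0,0,0,-1,0.7],[0,0,0,0,0,-1,0.7],[0,0,0,0,0,-1,0.7],[0,0,0,0,0,-1,0.7],[0,0,0,0,0,-1,0.7],[0,0,0,0,0,-1,0.7],[0,0,0,0,0,-1,0.7]]]'
python3 - <<'E'
from h import *
st(); s=snap('wrist','w1'); print(s['eye'],s['attitude'])
E
```

```text
t: 1.7
tcp_pos: [0.4526, -0.2885, 0.2449]
tool_rot: [0.72, 0.694, -0.0, -0.001]
force: [-0.4, -0.1, 0.1]
finger_gap: 0.701
gripper_force: 0.0
{'t': 1.7, 'q': [-0.7758, 0.41, 1.6537, 0.0, 1.079, -0.7398], 'tcp_pos': [0.4526, -0.2885, 0.2449], 'tool_rot': [0.7197, 0.6943, -0.0, -0.0005], 'force': [-0.354, -0.1309, 0.1243], 'finger_gap': 0.7014, 'gripper_force': 0.0}
[ 0.45500306 -0.22148975  0.37356389] [ 0.99099844 -0.017833   -0.00266157  0.13265365]
```

View pics/w1.png

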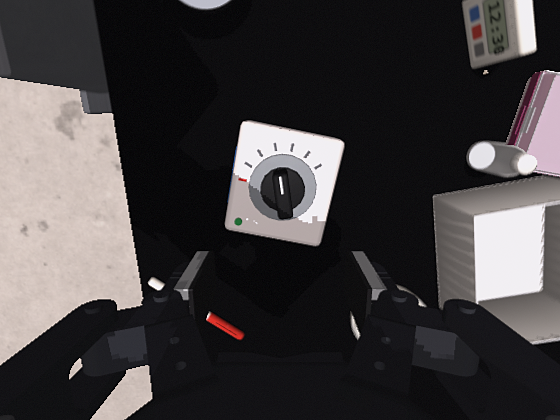

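The wrist view shows the knob bar at about (283,193) with its white pointer at the upper end (282,185), the red tick at (243,180) and the box corners at (243,122), (344,140), (322,245) and (227,230).

```bash
python3 - <<'E'
from h import *
s=np.load('pics/w1.npz'); W=cloud(s); K=s['intrinsics'];M=R.from_quat(s['attitude']).as_matrix();e=s['eye']
def at(u,v,z):
    d=M@[(u-K[0,2])/K[0,0],(v-K[1,2])/K[1,1],1]; return (e+d*(z-e[2])/d[2]).round(4)
sub=np.s_[110:260,215:355]
for z0,z1 in((.046,.054),(.085,.1),(.09,.1)):
    w=W[sub]; q=w[(w[...,2]>z0)&(w[...,2]<z1)]; r=cv2.minAreaRect(q[:,:2].astype(np.float32)*1000); print(len(q),q.mean(0),r)
print([at(*p,.05) for p in((243,122),(344,140),(322,245),(227,230))], at(282,177,.094),at(284,192,.094))
im=cv2.resize(s['pixels'][150:230,235:335],(800,600)[:2] if 0 else (750,600),interpolation=cv2.INTER_CUBIC);cv2.imwrite('pics/c2.png',im[:,:,::-1])
E
```

```text
7494 [ 0.4549842  -0.2822152   0.04970812] ((454.6668701171875, -286.8099365234375), (113.44738006591797, 103.86053466796875), 76.35369873046875)
721 [ 0.4547711  -0.28569714  0.09344926] ((454.81268310546875, -286.87969970703125), (13.913148880004883, 41.735897064208984), 5.565384387969971)
710 [ 0.45480595 -0.2859927   0.09354186] ((454.81927490234375, -286.9471740722656), (13.913148880004883, 41.600345611572266), 5.565384387969971)
[array([ 0.4196, -0.2223,  0.05  ]), array([ 0.5167, -0.2427,  0.05  ]), array([ 0.4951, -0.3512,  0.05  ]), array([ 0.3957, -0.3308,  0.05  ])] [ 0.4551 -0.2693  0.094 ] [ 0.4564 -0.2827  0.094 ]
```

View pics/c2.png

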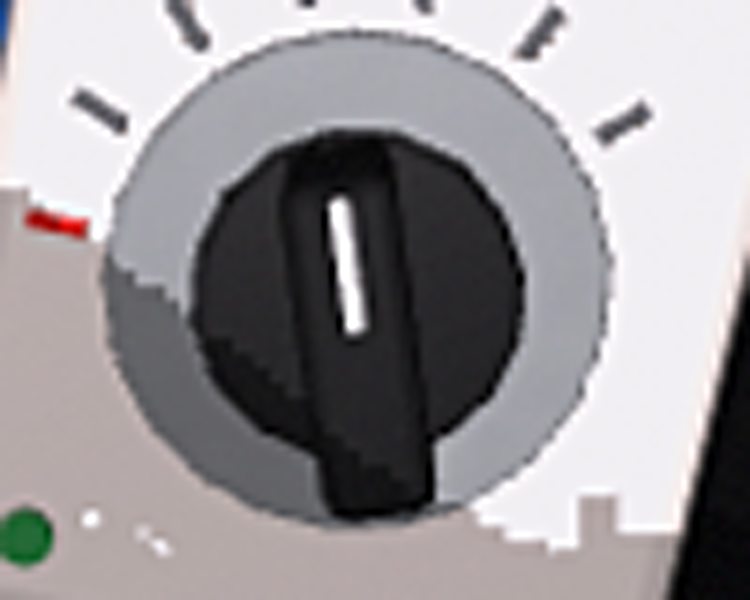

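The close crop shows the pointer at the bar's upper end (340,195), the red tick at (55,222) and the bar tilted a few degrees left. About 72° anticlockwise is needed. I'll descend and grip.

```bash
python3 -m pendant '[[[0.002,0.0027,0,0,0,-0.56,0.6],[0,0,0.05,0,0,-0.56,0.6],[0,0,0.05,0,0,0,0.6],[0,0,0.05,0,0,0,0.6],[0,0,0.05,0,0,0,0.6],[0,0,0.0037,0,0,0,0.6],[0,0,0,0,0,0,0],[0,0,0,0,0,0,0],[0,0,0,0,0,0,0],[0,0,0,0,0,0,0],[0,0,0,0,0,0,0]]]' 30
```

```text
t: 2.85
tcp_pos: [0.4553, -0.2884, 0.0845]
tool_rot: [0.673, 0.74, -0.001, 0.002]
force: [-3.6, -2.3, 8.5]
finger_gap: 0.155
gripper_force: 33.0
```

```bash
python3 -m pendant '[[[0,0,-0.003,0,0,0,0],[0,0,0,0,0,-0.8,0],[0,0,0,0,0,-0.8,0],[0,0,0,0,0,-0.8,0],[0,0,0,0,0,-0.8,0],[0,0,0,0,0,-0.8,0],[0,0,0,0,0,-0.8,0],[0,0,0,0,0,-0.8,0],[0,0,0,0,0,-0.8,0],[0,0,0,0,0,-0.8,0],[0,0,0,0,0,-0.8,0],[0,0,0,0,0,-0.8,0],[0,0,0,0,0,-0.8,0],[0,0,0,0,0,-0.8,0],[0,0,0,0,0,0,0],[0,0,0,0,0,0,0]]]'; python3 -c "
from h import *
s=monitor.sense();print(s['ft_torque'],R.from_quat(s['tool_rot']).as_matrix()[:,0])"
```

```text
t: 4.45
tcp_pos: [0.4557, -0.2877, 0.0847]
tool_rot: [0.116, 0.993, -0.0, 0.001]
force: [1.1, -2.8, -9.0]
finger_gap: 0.16
gripper_force: 32.0
[-0.41956512 -0.18476746 -0.29021397] [-0.9731068   0.23034817 -0.00169516]
```

```bash
python3 -m pendant '[[[0,0,0.001,0,0,-0.5,0],[0,0,0,0,0,-0.3,0],[0,0,0,0,0,0,0],[0,0,0,0,0,0,0]]]'; python3 -c "
from h import *
s=monitor.sense();print(s['ft_torque'],R.from_quat(s['tool_rot']).as_euler('zyx'),R.from_quat(s['tool_rot']).as_matrix()[:,0])"
```

```text
t: 4.85
tcp_pos: [0.4552, -0.2876, 0.0847]
tool_rot: [0.069, 0.998, -0.0, 0.001]
force: [-2.5, -3.1, 2.9]
finger_gap: 0.157
gripper_force: 74.6
[-0.38015621  0.52069257 -1.5226415 ] [-3.00284903e+00  1.19766673e-03  3.14149356e+00] [-0.99038982  0.1382988  -0.00119986]
```

The torque shows the stop is reached. Release, rise, and look at it.

```bash
python3 -m pendant '[[[0,0,0,0,0,0,0.6],[0,0,0,0,0,0,0.6],[0,0,0,0,0,0,0.6],[0,0,0,0,0,0,0.6],[0,0,-0.055,0,0,0,0.6],[0,0,-0.055,0,0,0,0.6],[0,0,-0.055,0,0,0,0.6],[0,0,-0.055,0,0,0,0.6],[0,0,0,0,0,0,0.6]]]'; python3 - <<'E'
from h import *
s=snap('wrist','w2');W=cloud(s)
w=W.reshape(-1,3);n=(abs(w[:,:2]-[.455,-.287])<.09).all(1);w=w[n]
for a,b in((.046,.054),(.088,.1)):
    q=w[(w[:,2]>a)&(w[:,2]<b)];print(len(q),cv2.minAreaRect(q[:,:2].astype(np.float32)*1000))
st()
E
```

```text
t: 5.75
tcp_pos: [0.4581, -0.2897, 0.2663]
tool_rot: [0.066, 0.998, -0.005, 0.005]
force: [-0.3, -0.2, 1.2]
finger_gap: 0.599
gripper_force: 0.0
6727 ((454.4723205566406, -287.3426513671875), (113.6172103881836, 103.85143280029297), 76.48933410644531)
628 ((454.4433288574219, -287.2808837890625), (13.966048240661621, 41.516300201416016), 76.3296890258789)
{'t': 5.8, 'q': [-0.7702, 0.3883, 1.6303, -0.0001, 1.115, -2.2087], 'tcp_pos': [0.4566, -0.2884, 0.2633], 'tool_rot': [0.0661, 0.9978, -0.0026, 0.003], 'force': [1.2061, 0.0264, -0.3079], 'finger_gap': 0.599, 'gripper_force': 0.0}
```

The knob bar (166.3°) is aligned with the box axis (166.5°), so the knob is at its stop. Next I go above the handle.

```bash
python3 -m pendant '[[[-0.001,0.05,0,0,0,0,0.6],[-0.001,0.05,0,0,0,0,0.6],[-0.001,0.05,0,0,0,0,0.6],[-0.001,0.05,0,0,0,0,0.6],[-0.001,0.05,0,0,0,0,0.6],[-0.001,0.05,0,0,0,0,0.6],[-0.001,0.05,0,0,0,0,0.6],[-0.001,0.05,0,0,0,0,0.6],[-0.001,0.05,0,0,0,0,0.6],[-0.001,0.05,0,0,0,0,0.6],[-0.001,0.05,0,0,0,0,0.6],[-0.001,0.05,0,0,0,0,0.6]]]' >/dev/null; python3 -m pendant '[[[0,0,0,0,0,1,0.6],[0,0,0,0,0,1,0.6],[0,0,0,0,0,1,0.6],[0,0,0,0,0,1,0.6],[0,0,0,0,0,1,0.6],[0,0,0,0,0,1,0.6],[0,0,0,0,0,1,0.6],[0,0,0,0,0,1,0.6],[0,0,0,0,0,1,0.6],[0,0,0,0,0,1,0.6],[0,0,0,0,0,0.8,0.6],[0,0,0,0,0,0,0.6]]]'
python3 - <<'E'
from h import *
s=snap('wrist','w3');W=cloud(s);p=s['pixels'].astype(int)
m=(p[...,0]>90)&(p[...,1]<60)&(p[...,2]<60)&(W[...,2]>.14)&(W[...,2]<.2)
q=W[m];print(len(q),q.mean(0),q.min(0),q.max(0))
t=q[q[:,2]>.18]
if len(t)>5:print('top',len(t),t.mean(0),cv2.minAreaRect(t[:,:2].astype(np.float32)*1000))
w=W[(W[...,2]>.112)&(W[...,2]<.122)&(p[...,2]>p[...,0]+40)];print('gatetop',len(w),cv2.minAreaRect(w[:,:2].astype(np.float32)*1000) if len(w)>5 else '')
st()
E
```

```text
t: 8.2
tcp_pos: [0.5272, 0.1871, 0.258]
tool_rot: [0.655, 0.756, -0.002, -0.001]
force: [-0.5, -0.1, -0.8]
finger_gap: 0.603
gripper_force: 0.0
804 [0.53122021 0.18487042 0.17643036] [0.52411263 0.17259003 0.14033748] [0.53922713 0.19096902 0.18695738]
top 526 [0.531625   0.18230457 0.18422006] ((531.94384765625, 181.6125946044922), (13.384098052978516, 17.72539520263672), 8.212682723999023)
gatetop 3653 ((546.1868286132812, 232.7762908935547), (11.832818984985352, 205.25225830078125), 8.471320152282715)
{'t': 8.25, 'q': [0.1413, 0.4254, 1.5815, -0.0001, 1.1383, -0.0025], 'tcp_pos': [0.5274, 0.1871, 0.2582], 'tool_rot': [0.6545, 0.7561, -0.0014, -0.0011], 'force': [0.3073, -0.8786, -0.6351], 'finger_gap': 0.6008, 'gripper_force': 0.0}
```

View pics/w3.png

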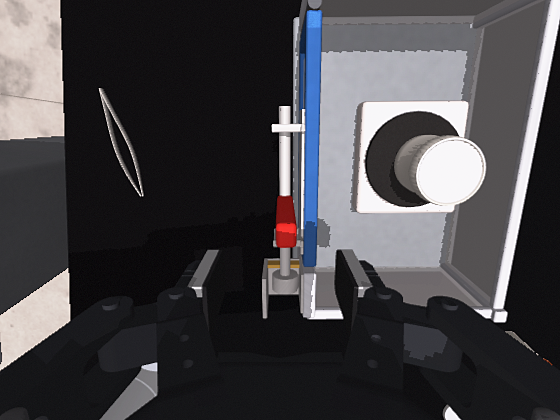

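The view shows the red handle's top at (286,235), the bolt lying in the keeper at (285,280), the gate as the blue bar at x≈313, and the jar at (448,170), well clear. I'll descend and grip.

```bash
python3 -m pendant '[[[-0.0057,0.0037,0,0,0,0,0.6],[0,0,0.0408,0,0,0,0.6],[0,0,0.0408,0,0,0,0.6],[0,0,0.0408,0,0,0,0.6],[0,0,0,0,0,0,0],[0,0,0,0,0,0,0],[0,0,0,0,0,0,0],[0,0,0,0,0,0,0],[0,0,0,0,0,0,0]]]' 45
```

```text
t: 9.15
tcp_pos: [0.532, 0.1829, 0.1631]
tool_rot: [0.655, 0.755, 0.0, 0.0]
force: [-2.2, -1.3, -0.6]
finger_gap: 0.159
gripper_force: 46.2
```

```bash
python3 -m pendant '[[[0,0,-0.008,0,0,0,0],[0,0,-0.008,0,0,0,0],[0,0,0,0,0,0,0],[0,0,0,0,0,0,0]]]'
```

```text
t: 9.55
tcp_pos: [0.532, 0.1831, 0.1753]
tool_rot: [0.655, 0.755, 0.0, 0.0]
force: [-2.4, -0.4, -0.9]
finger_gap: 0.155
gripper_force: 46.2
```

```bash
python3 -m pendant '[[[0.0075,0,0,0,0,0,0],[0.0075,0,0,0,0,0,0],[0.0075,0,0,0,0,0,0],[0.0075,0,0,0,0,0,0],[0.0075,0,0,0,0,0,0],[0.0075,0,0,0,0,0,0],[0,0,0,0,0,0,0],[0,0,0,0,0,0,0]]]'
python3 - <<'E'
from h import *
s=snap('wrist','w4')
E
```

```text
t: 10.35
tcp_pos: [0.5266, 0.2194, 0.1747]
tool_rot: [0.655, 0.755, 0.0, -0.001]
force: [-3.0, 0.6, -1.9]
finger_gap: 0.158
gripper_force: 46.1
```

View pics/w4.png

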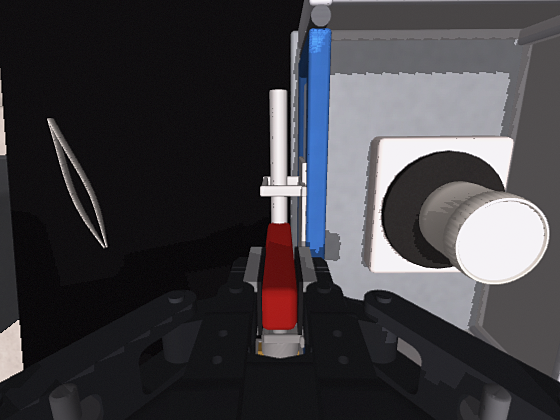

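The nose is out of the keeper: the handle has moved 36 mm with small forces. Swing about the hinge.

```bash
python3 -m pendant '[[[0.0016,-0.0081,0,0,0,0.4375,0],[0.0016,-0.0081,0,0,0,0.4375,0],[0.0016,-0.0081,0,0,0,0.4375,0],[0.0016,-0.0081,0,0,0,0.4375,0],[0.0016,-0.0081,0,0,0,0.4375,0],[0,0,0,0,0,0,0]]]'; python3 -m pendant '[[[0.0016,-0.0081,0,0,0,0.4375,0],[0.0016,-0.0081,0,0,0,0.4375,0],[0.0016,-0.0081,0,0,0,0.4375,0],[0.0016,-0.0081,0,0,0,0.4375,0],[0.0016,-0.0081,0,0,0,0.4375,0],[0,0,0,0,0,0,0],[0,0,0,0,0,0,0],[0,0,0,0,0,0,0],[0,0,0,0,0,0,0],[0,0,0,0,0,0,0]]]'
python3 - <<'E'
from h import *
st();s=snap('side','s2')
cv2.imwrite('pics/c3.png',cv2.resize(s['pixels'][170:300,150:350],(800,520),interpolation=cv2.INTER_CUBIC)[:,:,::-1])
t=R.from_quat(monitor.sense()['tool_rot']).as_matrix()[:,0];print(np.degrees(np.arctan2(t[1],t[0])))
w=snap('wrist','w5');W=cloud(w);p=w['pixels'].astype(int)
q=W[(W[...,2]>.112)&(W[...,2]<.122)&(p[...,2]>p[...,0]+40)];print('gatetop',len(q),cv2.minAreaRect(q[:,:2].astype(np.float32)*1000) if len(q)>5 else '')
E
```

```text
t: 11.0
tcp_pos: [0.4956, 0.2241, 0.1754]
tool_rot: [0.749, 0.663, 0.002, 0.001]
force: [1.5, -2.0, -1.0]
finger_gap: 0.154
gripper_force: 46.2
t: 12.0
tcp_pos: [0.4661, 0.2375, 0.1752]
tool_rot: [0.829, 0.559, 0.002, 0.001]
force: [5.3, -0.3, -1.4]
finger_gap: 0.161
gripper_force: 46.1
{'t': 12.0, 'q': [0.2575, 0.4908, 1.7593, 0.0, 0.8879, 0.6415], 'tcp_pos': [0.4661, 0.2375, 0.1752], 'tool_rot': [0.8291, 0.5592, 0.0017, 0.0006], 'force': [5.26, -0.3036, -1.4048], 'finger_gap': 0.1611, 'gripper_force': 46.0673}
67.99735207398679
gatetop 4805 ((490.66741943359375, 240.6708984375), (201.80270385742188, 12.26174545288086), 68.13460540771484)
```

View pics/c3.png

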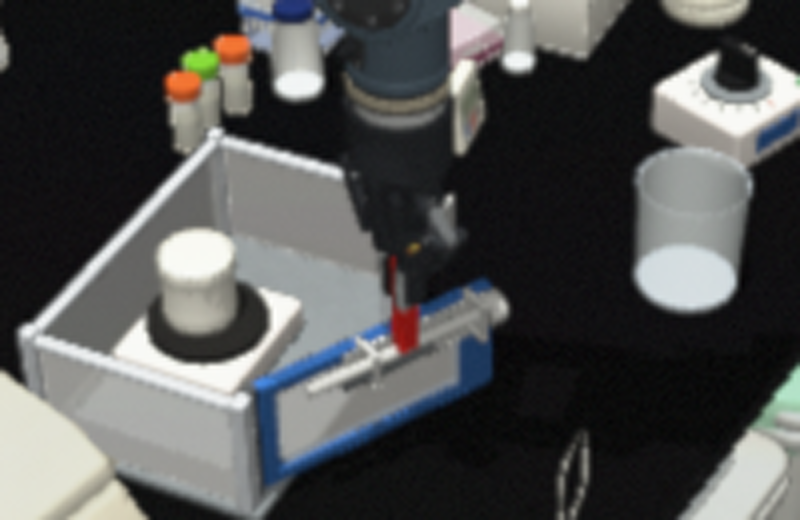

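The picture shows the gate open and held by the handle at (403,320), with the jar and beaker unmoved and the knob off. The gate measures about 30°.

```bash
python3 -m pendant '[[[0,0,0,0,0,0,0],[0,0,0,0,0,0,0],[0,0,0,0,0,0,0]]]'; python3 -c "
from station import job;print(job.sign_off())"
```

```text
t: 12.4
tcp_pos: [0.4655, 0.2375, 0.1751]
tool_rot: [0.829, 0.559, 0.001, 0.001]
force: [5.6, -0.7, -1.5]
finger_gap: 0.156
gripper_force: 46.1
the job is handed in; nothing more can be done
None
```

I handed the job in at 12.4 s with the knob at its off stop, the bolt lifted and drawn back about 36 mm, and the gate held open at about 30°. In the last picture the jar and beaker look undisturbed; I didn't re-measure the timer or tip box, and the hand-in returned no verdict.

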